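Load the thread stands in the bag workshop

ROBOT

A 7-joint arm with a two-finger parallel gripper is mounted at the origin on the work surface. World frame = base frame: x ahead of the robot, y to its left, z up, the work surface at z = 0. Lengths are in m, angles in degrees, forces in N, time in s.
With the tool pointing down it reaches from about 0.425 to 0.875 m from the base axis. Payload 4.7 kg.
Tool frame: the origin (TCP) lies at the very end of the fingers, on their centre line; the grasp point (between the pads) lies 19 mm behind it; z points along the fingers, y is the line along which they close (so a half turn about z gives the same grasp; the last joint's range is limited). The gripper opens to 87 mm and grips with 3 to 60 N. Pads are 19 mm wide; open, the fingers measure 117 mm over their backs; the gripper's body (75 mm by 190 mm) begins 51 mm behind the grasp point.
Start: joints at [64.349, 18.392, -4.016, 83.108, 1.295, 78.541, -3.26], TCP at [0.29, -0.582, 0.223] pointing down, gripper open.
Joint ranges: [-163.93, 163.93], [-17.29, 119.83], [-79.2, 71.16], [3.27, 140.29], [-89.18, 269.18], [5.43, 117.66], [-154.24, 154.24]. Speed limits (degrees/s): [147.25, 147.25, 180, 180, 180, 180, 180].

INTERFACE

Orientations are given as [roll, pitch, yaw] about the fixed x, y, z axes, in that order (R = Rz(yaw) Ry(pitch) Rx(roll)).
In Python, from workcell import r, imaging, ticket gives the robot as it stands. The module is installed in compiled form; this text tells all that it offers.
- The arm moves only by the tool drive_tool, never from a script. Its argument "motion" is a list of rows, each a list of 3 entries, a list of its own where there are three numbers: the shift along the world's x, y, z each as a share of 0.12 m, from -1 to 1, then the turn, a rotation vector about the world's x, y, z each as a share of 0.5 rad, from -1 to 1, then the opening, from -1 (shut) to 1 (fully open). A call has 1 to 20 rows; each row is the pose to reach, as a shift and turn from the pose commanded when the call began; what a row does not reach only later rows make up. A row lasts 1/10 s, in which the tool goes at most 50 mm and 8.59 degrees, less where a joint would pass 70% of its speed; a pose out of reach is approached as far as the arm can. A call with a number of a shift or a turn outside -1 to 1 is refused whole. A call with a gripper value outside its range is refused whole. The fingers move at their own pace and stop on an object; "squeeze" is the grip in N (left out, the last holds). Time passes only in rows, so rows that repeat a pose let the fingers close. It gives the time, the measured TCP pose, the force, the opening and the grip force at its end, in the units of the state.
- r.sense(): the state, without advancing time (a new reading comes with each control period).
- imaging.snapshot(name): name is "scene" or "side" or "wrist"; returns a dict with "pixels" (384x512x3 uint8, blue, green, red), "depth" (384x512 float32, m along the optical axis (not along the pixel's ray), 0 where there is no reading), "mtx" (3x3 intrinsics, pixels), "R" (3x3) and "t" (3): a world point X has camera coordinates R X + t. Camera axes: x right, y down, z forward; pixel columns grow to the right and rows downward; lengths in m; the calibration is good to about 2 mm. A picture is of the moment at which its call begins.
- ticket.finish_job(): hands the job in; it is judged then, once.
The state is a dict: "time": time; "joints": joint angles; "joint_vel": joint speeds; "joint_efforts": joint torques, N m; "tool_pos": TCP position; "tool_rot": TCP orientation; "ft_force": force on the tool from outside, world axes, zero at the start; "wrist_torque": the same for the moment, N m; "finger_gap": opening from 0.0 (shut) to 1.0 (fully open); "finger_force": force on a finger pad.
Only numpy, scipy, OpenCV 4.12 (cv2) and the standard library are available. Lean on these libraries where they do the work, as an engineer would, in place of code of your own. Each camera call takes 0.05 s, during which the arm holds its last target. There are 200 camera calls.

TASK

Load the four thread stands: put each full spool of thread over the spindle that matches it in height, the shortest spool on the shortest spindle and so on up to the tallest on the tallest, each sitting flat on its base. Leave the empty cardboard tube and the glue jar standing where they are.

Things in the scene. Friction and masses are not known exactly. Their poses are not given: they have to be found in the camera images.
- spool_s: the shortest of four full spools of cream thread: an upright hollow cylinder, diameter 40 mm, height 36 mm, with an upright 26 mm hole right through its middle (open at top and bottom), about 40 g, loose, standing on the table at the start. Origin: centre of its underside; z up along its axis.
- spool_m: the second shortest of four full spools of cream thread: an upright hollow cylinder, diameter 47 mm, height 54 mm, with an upright 26 mm hole right through its middle (open at top and bottom), about 60 g, loose, standing on the table at the start. Origin: centre of its underside; z up along its axis.
- spool_l: the second tallest of four full spools of cream thread: an upright hollow cylinder, diameter 54 mm, height 72 mm, with an upright 26 mm hole right through its middle (open at top and bottom), about 90 g, loose, standing on the table at the start. Origin: centre of its underside; z up along its axis.
- spool_xl: the tallest of four full spools of cream thread: an upright hollow cylinder, diameter 61 mm, height 90 mm, with an upright 26 mm hole right through its middle (open at top and bottom), about 130 g, loose, standing on the table at the start. Origin: centre of its underside; z up along its axis.
- stand_s: thread stand with the shortest of four spindles, fixed to the table: a dark steel base disc, diameter 84 mm, 10 mm thick, with a bright upright steel spindle, diameter 8 mm, in its centre, whose round tip is 56 mm above the table, so that it stands 10 mm out of the top of the 36 mm spool when that sits on the base. Origin: centre of the base's underside, at table height; z up along the spindle.
- stand_m: thread stand with the second shortest of four spindles, fixed to the table: a dark steel base disc, diameter 84 mm, 10 mm thick, with a bright upright steel spindle, diameter 8 mm, in its centre, whose round tip is 74 mm above the table, so that it stands 10 mm out of the top of the 54 mm spool when that sits on the base. Origin: centre of the base's underside, at table height; z up along the spindle.
- stand_l: thread stand with the second tallest of four spindles, fixed to the table: a dark steel base disc, diameter 84 mm, 10 mm thick, with a bright upright steel spindle, diameter 8 mm, in its centre, whose round tip is 92 mm above the table, so that it stands 10 mm out of the top of the 72 mm spool when that sits on the base. Origin: centre of the base's underside, at table height; z up along the spindle.
- stand_xl: thread stand with the tallest of four spindles, fixed to the table: a dark steel base disc, diameter 84 mm, 10 mm thick, with a bright upright steel spindle, diameter 8 mm, in its centre, whose round tip is 110 mm above the table, so that it stands 10 mm out of the top of the 90 mm spool when that sits on the base. Origin: centre of the base's underside, at table height; z up along the spindle.
- empty_tube: a used-up spool: bare upright cardboard tube without thread, outer diameter 32 mm, height 80 mm, 26 mm hole, light and easily knocked over. To be left where it stands. Origin: centre of its underside; z up.
- glue_jar: yellow glue jar with a steel lid, diameter 66 mm, height 85 mm, standing upright. To be left where it stands. Origin: centre of its underside; z up.
Mind the look-alikes: they are no part of the job. Leave any blue or red look-alike of the spool_xl alone. What is shaped like the empty_tube but green is not meant.

How it is judged (in metres and radians):
At the end, for the whole second after the job is handed in: Every spool is on its matching stand: within 12 mm of its centre, its underside 6 to 15 mm above the table (base 10 mm), upright within 0.10 rad, released, at rest. Empty tube and glue jar upright (0.15 rad), within 25 mm of where they began (horizontal distance between spool_s and stand_s below 0.012 m and z of spool_s in the frame of stand_s between 0.006 and 0.015 m and angle between each of spool_s, spool_m, spool_l, spool_xl's own z axis and vertical below 0.1 rad and linear speed of each of spool_s, spool_m, spool_l, spool_xl below 0.02 m/s and contact force between each of spool_s, spool_m, spool_l, spool_xl and the fingers below 0.1 N and horizontal distance between spool_m and stand_m below 0.012 m and z of spool_m in the frame of stand_m between 0.006 and 0.015 m and horizontal distance between spool_l and stand_l below 0.012 m and z of spool_l in the frame of stand_l between 0.006 and 0.015 m and horizontal distance between spool_xl and stand_xl below 0.012 m and z of spool_xl in the frame of stand_xl between 0.006 and 0.015 m and distance of each of empty_tube, glue_jar from where it was at the start of the episode below 0.025 m and angle between each of empty_tube, glue_jar's own z axis and vertical below 0.15 rad); the robot touches nothing.
It fails at once if the empty tube is moved from its place (more than 25 mm) or tipped (distance of empty_tube from where it was at the start of the episode above 0.025 m or angle between empty_tube's own z axis and vertical above 0.3 rad).
It fails at once if the glue jar is moved from its place (more than 25 mm) or tipped (distance of glue_jar from where it was at the start of the episode above 0.025 m or angle between glue_jar's own z axis and vertical above 0.3 rad).
It also fails if it takes over 99 s, if anything falls off the work surface, if the arm or the gripper's body presses on something with over 40 N, if the wrist force passes 120 N, or if a joint passes its speed limit or range.

## Working session

There is one attempt and no reset: what is moved stays moved. The work goes in short steps, Python scripts to look and compute and a tool call to move; the robot and the scene stay as the last step left them, time stands still between calls to the robot, and variables do not carry over. Pictures are saved under pics/ and viewed, at most 14 in all, crops included, and the job is handed in when it is done.

Besides the shell and the picture viewer there is one more tool, called after "Call:" as a command line: name --argument value ..., lists and objects as JSON in quotes. drive_tool: Moves the arm, as the interface text tells. Shift numbers are shares of 0.12 m and turn numbers shares of 0.5 rad, none past 1 either way. Its arguments: {"type":"object","properties":{"motion":{"type":"array"},"squeeze":{"type":"number"}},"required":["motion"]}

```bash
mkdir -p pics; python3 - <<'E'
from workcell import r, imaging
import cv2, numpy as np
for n in ("scene","side"):
    s=imaging.snapshot(n); cv2.imwrite(f"pics/{n}0.png",s["pixels"]); np.savez(f"{n}0.npz",**s)
    print(n,s["mtx"].round(1).tolist(),(-s["R"].T@s["t"]).round(3),s["R"][2].round(2))
print(r.sense())
E
```

```text
scene [[439.9, 0.0, 259.5], [0.0, 439.9, 198.1], [0.0, 0.0, 1.0]] [1.329 0.22  0.757] [-0.76 -0.19 -0.63]
side [[430.9, 0.0, 246.8], [0.0, 430.9, 197.3], [0.0, 0.0, 1.0]] [ 0.457 -0.852  0.845] [ 0.03  0.73 -0.69]
{'time': 0.1, 'joints': array([64.35051041, 18.43565096, -4.01553611, 83.16721838,  1.29590452,
       78.54098292, -3.25943727]), 'joint_vel': array([ 0.09906303, -0.08991091, -0.06529406, -0.25986818, -0.01966179,
       -0.02376074,  0.08598765]), 'joint_efforts': array([-2.00592845e-04, -4.92574382e+01, -4.05581295e-01, -3.13397670e+01,
       -6.39348105e-02,  3.95801570e-02,  9.38868311e-05]), 'tool_pos': array([ 0.28932768, -0.58150828,  0.22156746]), 'tool_rot': array([-1.79901429e+02,  6.30282929e-03,  2.64598218e+01]), 'ft_force': array([-0.14448517,  0.47310793,  0.75827906]), 'wrist_torque': array([ 0.01690499, -0.00682105,  0.03515668]), 'finger_force': 0.0, 'finger_gap': 0.999306528641145}
```

View pics/scene0.png

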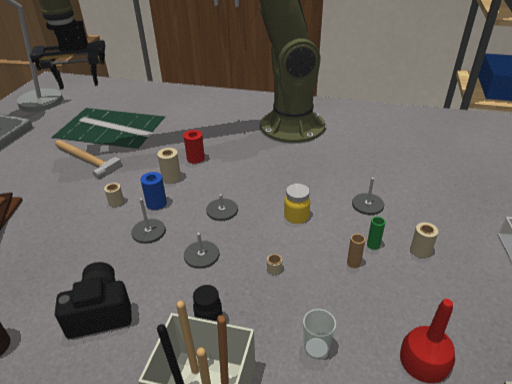

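View pics/side0.png

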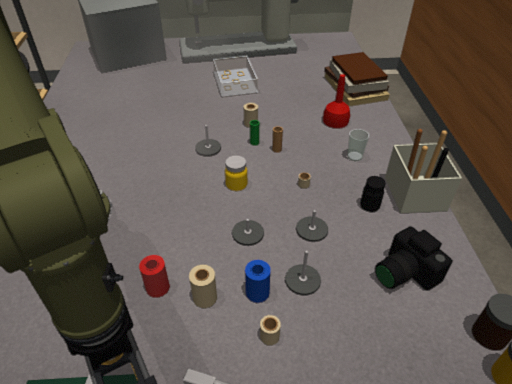

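The scene view shows cream spools at (169,165), (114,195), (425,240) and (275,264). The stands are at (149,232), (222,209), (201,254) and (368,204), the jar at (297,204), the tube at (356,250), and the blue, red and green look-alikes at (153,190), (194,146) and (376,232). The side view shows the same layout.

```bash
cat > h.py <<'E'
import cv2, numpy as np
def cloud(s):
    d=s["depth"]; v,u=np.mgrid[:384,:512]; K=s["mtx"]
    c=np.stack([(u-K[0,2])/K[0,0]*d,(v-K[1,2])/K[1,1]*d,d],-1)
    X=(c-s["t"])@s["R"]; X[d==0]=np.nan
    return X
def blobs(s,lo=0.02,area=(0.3,0.85,-0.45,0.5),mina=15):
    X=cloud(s); hsv=cv2.cvtColor(s["pixels"],cv2.COLOR_BGR2HSV)
    x,y,z=X[...,0],X[...,1],X[...,2]
    m=((z>lo)&(z<0.16)&(x>area[0])&(x<area[1])&(y>area[2])&(y<area[3])).astype(np.uint8)
    n,L,st,_=cv2.connectedComponentsWithStats(m,connectivity=8)
    for i in range(1,n):
        k=L==i
        if k.sum()<mina: continue
        P=X[k]; top=np.percentile(P[:,2],95); T=P[P[:,2]>top-0.005]
        (cx,cy),rad=cv2.minEnclosingCircle(T[:,:2].astype(np.float32))
        print("px",st[i,:2]+st[i,2:4]//2,"n",k.sum(),"top %.3f max %.3f"%(top,P[:,2].max()),"c %.3f %.3f r %.4f"%(cx,cy,rad),"hsv",np.median(hsv[k],0))
def discs(s,area=(0.3,0.85,-0.45,0.5)):
    # dark base discs: outline -> ray onto z=0.010 -> circle
    K,R,t=s["mtx"],s["R"],s["t"]; C=-R.T@t
    X=cloud(s); g=s["pixels"].max(2)
    m=((g<95)&(X[...,2]<0.02)&(X[...,2]>0.004)).astype(np.uint8)
    m=cv2.morphologyEx(m,cv2.MORPH_CLOSE,np.ones((5,5),np.uint8))
    for c in cv2.findContours(m,cv2.RETR_EXTERNAL,cv2.CHAIN_APPROX_NONE)[0]:
        if cv2.contourArea(c)<150: continue
        p=c[:,0].astype(float); ray=np.c_[(p-K[:2,2])/[K[0,0],K[1,1]],np.ones(len(p))]@R
        W=C+ray*((0.010-C[2])/ray[:,2])[:,None]
        (cx,cy),rad=cv2.minEnclosingCircle(W[:,:2].astype(np.float32))
        if not(0.03<rad<0.055): continue
        near=(np.hypot(X[...,0]-cx,X[...,1]-cy)<0.02)&(X[...,2]<.14)
        print("disc px",p.mean(0).round(),"c %.3f %.3f r %.4f tip %.3f"%(cx,cy,rad,np.nanmax(X[...,2][near])), "med",np.median(W[:,:2],0).round(3))
E
python3 - <<'E'
from h import *
for n in ("scene","side"):
    s=dict(np.load(n+"0.npz")); print(n); blobs(s); discs(s)
E
```

```text
scene
px [160 177] n 1202 top 0.088 max 0.092 c 0.440 -0.289 r 0.0898 hsv [109. 160.  92.]
px [370 189] n 72 top 0.089 max 0.091 c 0.380 0.276 r 0.0043 hsv [15.  6. 86.]
px [113 192] n 266 top 0.053 max 0.055 c 0.517 -0.394 r 0.0233 hsv [20. 63. 96.]
px [297 201] n 768 top 0.085 max 0.087 c 0.466 0.099 r 0.0303 hsv [ 23.  159.  130.5]
px [221 200] n 34 top 0.054 max 0.055 c 0.489 -0.100 r 0.0037 hsv [22.   6.  86.5]
px [144 213] n 99 top 0.106 max 0.109 c 0.610 -0.255 r 0.0051 hsv [15.  6. 85.]
px [377 231] n 361 top 0.079 max 0.081 c 0.533 0.296 r 0.0167 hsv [ 66. 153.  69.]
px [425 238] n 603 top 0.071 max 0.073 c 0.527 0.406 r 0.0257 hsv [21. 63. 96.]
px [200 242] n 62 top 0.073 max 0.074 c 0.658 -0.097 r 0.0053 hsv [15.  6. 86.]
px [356 248] n 385 top 0.079 max 0.081 c 0.600 0.255 r 0.0174 hsv [ 15. 113.  85.]
px [274 262] n 170 top 0.036 max 0.037 c 0.661 0.081 r 0.0185 hsv [18.  76.5 97. ]
px [105 284] n 673 top 0.084 max 0.087 c 0.845 -0.206 r 0.0206 hsv [60. 15. 34.]
px [208 303] n 614 top 0.091 max 0.092 c 0.830 -0.018 r 0.0253 hsv [80.  14.5 34. ]
px [428 339] n 1782 top 0.
[... 1402 characters left out ...]
  24. ]
px [304 264] n 93 top 0.108 max 0.112 c 0.606 -0.259 r 0.0035 hsv [10. 15. 78.]
px [257 279] n 860 top 0.091 max 0.093 c 0.498 -0.284 r 0.0285 hsv [110. 212.  76.]
px [203 285] n 874 top 0.091 max 0.094 c 0.377 -0.291 r 0.0286 hsv [19. 78. 91.]
px [270 328] n 433 top 0.055 max 0.058 c 0.515 -0.395 r 0.0219 hsv [19. 81. 91.]
disc px [121. 379.] c 0.217 -0.476 r 0.0345 tip 0.006 med [ 0.217 -0.472]
disc px [302. 280.] c 0.606 -0.259 r 0.0439 tip 0.112 med [ 0.606 -0.261]
disc px [247. 233.] c 0.484 -0.104 r 0.0443 tip 0.057 med [ 0.485 -0.106]
disc px [311. 229.] c 0.653 -0.101 r 0.0443 tip 0.075 med [ 0.653 -0.104]
disc px [208. 148.] c 0.379 0.270 r 0.0456 tip 0.095 med [0.378 0.268]
```

```bash
python3 - <<'E'
from h import *
def cm(s,name,lo,hi,zt,box):
    X=cloud(s); m=cv2.inRange(cv2.cvtColor(s["pixels"],cv2.COLOR_BGR2HSV),lo,hi)>0
    k=m&(abs(X[...,2]-zt)<0.005)&(X[...,0]>box[0])&(X[...,0]<box[1])&(X[...,1]>box[2])&(X[...,1]<box[3])
    P=X[k][:,:2].astype(np.float32); c,r=cv2.minEnclosingCircle(P); print(name,len(P),np.round(c,3),round(r,4))
cream=((12,30,50),(30,150,255))
for n in ("scene","side"):
    s=dict(np.load(n+"0.npz")); print(n)
    cm(s,"xl",*cream,.091,(.3,.45,-.36,-.23))
    cm(s,"l",*cream,.072,(.45,.6,.34,.46))
    cm(s,"m",*cream,.054,(.45,.6,-.45,-.34))
    cm(s,"s",*cream,.037,(.6,.7,.03,.13))
    cm(s,"blue",(100,80,30),(125,255,255),.091,(.4,.6,-.4,-.2))
    cm(s,"red",(0,100,30),(8,255,255),.091,(.2,.5,-.4,-.1))
E
```

```text
scene
xl 110 [ 0.38  -0.287] 0.0291
l 197 [0.527 0.406] 0.0257
m 90 [ 0.518 -0.393] 0.0226
s 65 [0.661 0.08 ] 0.0182
blue 145 [ 0.501 -0.281] 0.0297
red 85 [ 0.269 -0.254] 0.0283
side
xl 364 [ 0.377 -0.291] 0.0286
l 90 [0.52  0.403] 0.0268
m 211 [ 0.515 -0.395] 0.0219
s 52 [0.657 0.077] 0.0184
blue 351 [ 0.498 -0.284] 0.0285
red 339 [ 0.268 -0.256] 0.0294
```

Call:
drive_tool --motion '[[[0.37,0.5,0],[0,0,-0.3],1],[[0.733,1,0],[0,0,-0.6],1],[[0.733,1,0],[0,0,-0.923],1],[[0.733,1,0],[0,0,-0.923],1],[[0.733,1,0],[0,0,-0.923],1],[[0.733,1,0],[0,0,-0.923],1]]'

```text
time: 0.7
tool_pos: [0.3763, -0.4631, 0.2223]
tool_rot: [180.0, 0.1, -0.0]
ft_force: [-0.2, -0.9, 0.4]
finger_gap: 1.001
finger_force: 0.0
```

Call:
drive_tool --motion '[[[0,0.5,0],[0,0,0],1],[[0,1,0],[0,0,0],1],[[0,1,0],[0,0,0],1],[[0,1,0],[0,0,0],1],[[0,1,0],[0,0,0],1]]'

```text
time: 1.2
tool_pos: [0.3766, -0.3439, 0.2229]
tool_rot: [179.9, -0.0, -0.1]
ft_force: [-1.0, -0.1, 0.2]
finger_gap: 0.999
finger_force: 0.0
```

Call:
drive_tool --motion '[[[0,0.45,0],[0,0,0],1],[[0,0.45,0],[0,0,0],1],[[0,0.45,0],[0,0,0],1],[[0,0.45,-0.4],[0,0,0],1],[[0,0.45,-0.8],[0,0,0],1],[[0,0.45,-1],[0,0,0],1],[[0,0.45,-1],[0,0,0],1],[[0,0.45,-1],[0,0,0],1]]'

```text
time: 2.0
tool_pos: [0.3775, -0.2898, 0.1031]
tool_rot: [180.0, -0.0, -0.1]
ft_force: [0.2, -0.9, -0.2]
finger_gap: 0.999
finger_force: 0.0
```

```bash
python3 - <<'E'
from workcell import imaging
import cv2
cv2.imwrite("pics/w1.png",imaging.snapshot("wrist")["pixels"])
E
```

```text
(no output)
```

View pics/w1.png

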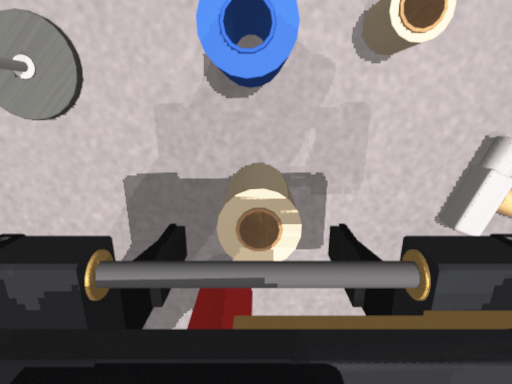

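The wrist view shows the XL spool at (259,228), centred between the fingers, which sit at about columns 180 and 335. The blue look-alike is well ahead and the red one is behind. I'll descend and grip.

Call:
drive_tool --motion '[[[0,0,-0.25],[0,0,0],1],[[0,0,-0.483],[0,0,0],1],[[0,0,-0.483],[0,0,0],1],[[0,0,-0.483],[0,0,0],-1],[[0,0,-0.483],[0,0,0],-1],[[0,0,-0.483],[0,0,0],-1],[[0,0,-0.483],[0,0,0],-1],[[0,0,-0.483],[0,0,0],-1],[[0,0,-0.483],[0,0,0],-1],[[0,0,-0.483],[0,0,0],-1],[[0,0,-0.483],[0,0,0],-1]]' --squeeze 15

```text
time: 3.15
tool_pos: [0.3783, -0.2887, 0.0458]
tool_rot: [179.9, -0.1, 0.0]
ft_force: [-1.0, -1.0, 6.1]
finger_gap: 0.701
finger_force: 15.0
```

Call:
drive_tool --motion '[[[0,0,0.25],[0,0,0],-1],[[0,0,0.6],[0,0,0],-1],[[0,0,1],[0,0,0],-1],[[0,0,1],[0,0,0],-1],[[0,0,1],[0,0,0],-1]]'

```text
time: 3.65
tool_pos: [0.3779, -0.2882, 0.1654]
tool_rot: [179.9, -0.1, 0.0]
ft_force: [0.0, -0.4, -2.2]
finger_gap: 0.699
finger_force: 15.0
```

Call:
drive_tool --motion '[[[0,0,0.3],[0,0,0],-1],[[0,0,0.3],[0,0,0],-1],[[0.3,0.1,0.3],[0,0,0],-1],[[0.6,0.2,0.3],[0,0,0],-1],[[1,0.275,0.3],[0,0,0],-1],[[1,0.275,0.3],[0,0,0],-1],[[1,0.275,0.3],[0,0,0],-1]]'

```text
time: 4.35
tool_pos: [0.4971, -0.2535, 0.1976]
tool_rot: [-179.8, 0.3, 0.2]
ft_force: [0.3, -1.0, -1.2]
finger_gap: 0.703
finger_force: 15.0
```

Call:
drive_tool --motion '[[[0.3,0,0],[0,0,0],-1],[[0.6,0,0],[0,0,0],-1],[[0.925,0,0],[0,0,0],-1],[[0.925,0,0],[0,0,0],-1],[[0.925,0,0],[0,0,0],-1],[[0.925,0,0],[0,0,0],-1]]'

```text
time: 4.95
tool_pos: [0.6066, -0.256, 0.2]
tool_rot: [180.0, 0.1, -0.1]
ft_force: [-0.4, -0.6, -0.9]
finger_gap: 0.7
finger_force: 15.0
```

```bash
python3 - <<'E'
from workcell import imaging
import cv2,numpy as np
a=imaging.snapshot("scene")["pixels"][100:300,60:300];b=imaging.snapshot("side")["pixels"][130:330,180:420]
cv2.imwrite("pics/c1.png",cv2.resize(np.hstack([a,b]),None,fx=1.66,fy=1.66))
E
```

```text
(no output)
```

View pics/c1.png

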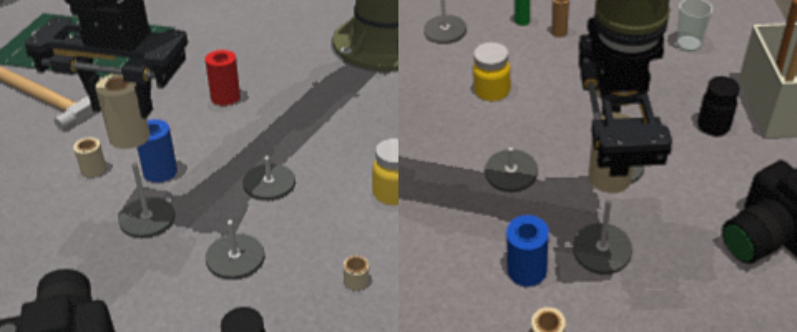

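The XL spool hangs upright in the gripper, in line with its stand, which is at (145,215) in the left half of the crop and (602,245) in the right half. I'll lower it now.

Call:
drive_tool --motion '[[[0,0,-0.2],[0,0,0],-1],[[0,0,-0.4],[0,0,0],-1],[[0,0,-0.6],[0,0,0],-1],[[0,0,-0.8],[0,0,0],-1],[[0,0,-1],[0,0,0],-1],[[0,0,-1],[0,0,0],-1],[[0,0,-1],[0,0,0],-1]]'

```text
time: 5.75
tool_pos: [0.608, -0.2555, 0.0814]
tool_rot: [180.0, 0.0, -0.0]
ft_force: [-0.0, -0.6, -0.8]
finger_gap: 0.702
finger_force: 15.0
```

Call:
drive_tool --motion '[[[0,0,-0.1],[0,0,0],-1],[[0,0,-0.2],[0,0,0],-1],[[0,0,-0.21],[0,0,0],-1],[[0,0,-0.21],[0,0,0],-1],[[0,0,-0.21],[0,0,0],1],[[0,0,-0.21],[0,0,0],1],[[0,0,-0.21],[0,0,0],1],[[0,0,-0.21],[0,0,0],1],[[0,0,-0.21],[0,0,0],1]]'

```text
time: 6.65
tool_pos: [0.6086, -0.2549, 0.0554]
tool_rot: [180.0, 0.0, 0.0]
ft_force: [-0.2, 0.6, -0.7]
finger_gap: 0.99
finger_force: 0.0
```

Call:
drive_tool --motion '[[[0,0,0.2],[0,0,0],1],[[0,0,0.4],[0,0,0],1],[[0,0,0.7],[0,0,0],1],[[0,0,1],[0,0,0],1],[[0,0,1],[0,0,0],1],[[0,0,1],[0,0,0],1]]'

```text
time: 7.25
tool_pos: [0.6091, -0.2551, 0.1766]
tool_rot: [179.9, -0.1, 0.0]
ft_force: [-0.2, 1.1, -0.6]
finger_gap: 0.999
finger_force: 0.0
```

Call:
drive_tool --motion '[[[-0.25,-0.3,0],[0,0,0.28],1],[[-0.5,-0.6,0],[0,0,0.56],1],[[-0.775,-1,0],[0,0,0.84],1],[[-0.775,-1,0],[0,0,1],1],[[-0.775,-1,0],[0,0,1],1],[[-0.775,-1,0],[0,0,1],1]]'

```text
time: 7.85
tool_pos: [0.5158, -0.3733, 0.1741]
tool_rot: [-179.9, -0.0, 28.6]
ft_force: [-0.4, 0.6, -0.2]
finger_gap: 1.0
finger_force: 0.0
```

Call:
drive_tool --motion '[[[0,-0.15,0],[0,0,0.28],1],[[0,-0.15,0],[0,0,0.56],1],[[0,-0.15,0],[0,0,0.84],1],[[0,-0.15,0],[0,0,1],1],[[0,-0.15,-0.3],[0,0,1],1],[[0,-0.15,-0.6],[0,0,1],1],[[0,-0.15,-0.833],[0,0,1],1],[[0,-0.15,-0.833],[0,0,1],1],[[0,-0.15,-0.833],[0,0,1],1]]'

```text
time: 8.75
tool_pos: [0.5168, -0.391, 0.0755]
tool_rot: [-180.0, -0.1, 57.4]
ft_force: [0.8, -0.5, 0.1]
finger_gap: 0.998
finger_force: 0.0
```

```bash
python3 - <<'E'
from workcell import imaging
import cv2,numpy as np
from h import *
w=imaging.snapshot("wrist")["pixels"]; s=imaging.snapshot("side"); b=s["pixels"][130:330,180:420]
cv2.imwrite("pics/c2.png",np.hstack([cv2.resize(w,(400,300)),cv2.resize(b,(360,300))]))
blobs(s,area=(.57,.7,-.33,-.2)); blobs(imaging.snapshot("scene"),area=(.57,.65,-.33,-.2))
E
```

```text
px [305 264] n 851 top 0.101 max 0.111 c 0.607 -0.254 r 0.0290 hsv [ 20.  76. 109.]
px [145 215] n 840 top 0.099 max 0.110 c 0.610 -0.253 r 0.0303 hsv [ 21.  61. 100.]
```

View pics/c2.png

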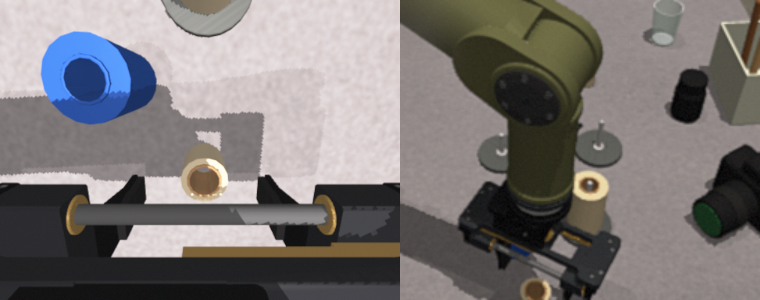

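The XL spool is seated: its top is at 0.100 m and it is centred on the spindle. The M spool is centred between the fingers at (205,178) in the wrist view.

Call:
drive_tool --motion '[[[0,0,-0.25],[0,0,0],1],[[0,0,-0.423],[0,0,0],1],[[0,0,-0.423],[0,0,0],1],[[0,0,-0.423],[0,0,0],-1],[[0,0,-0.423],[0,0,0],-1],[[0,0,-0.423],[0,0,0],-1],[[0,0,-0.423],[0,0,0],-1],[[0,0,-0.423],[0,0,0],-1],[[0,0,-0.423],[0,0,0],-1],[[0,0,-0.423],[0,0,0],-1],[[0,0,-0.423],[0,0,0],-1],[[0,0,-0.423],[0,0,0],-1]]' --squeeze 12

```text
time: 10.1
tool_pos: [0.5157, -0.3931, 0.025]
tool_rot: [180.0, 0.0, 57.3]
ft_force: [0.7, 0.4, 3.5]
finger_gap: 0.523
finger_force: 12.0
```

Call:
drive_tool --motion '[[[0,0,0.25],[0,0,0],-1],[[0,0,0.6],[0,0,0],-1],[[0,0,1],[0,0,0],-1],[[0,0,1],[0,0,0],-1],[[0,0,1],[0,0,0],-1]]'

```text
time: 10.6
tool_pos: [0.5161, -0.3933, 0.146]
tool_rot: [179.9, 0.0, 57.3]
ft_force: [0.2, 0.4, -2.0]
finger_gap: 0.529
finger_force: 12.0
```

Call:
drive_tool --motion '[[[0,0,0.25],[0,0,0],-1],[[0,0,0.25],[0,0,0],-1],[[0.13,0.33,0.25],[0,0,0],-1],[[0.26,0.66,0.25],[0,0,0],-1],[[0.39,1,0.25],[0,0,0],-1],[[0.39,1,0.25],[0,0,0],-1],[[0.39,1,0.25],[0,0,0],-1]]'

```text
time: 11.3
tool_pos: [0.562, -0.2709, 0.1727]
tool_rot: [-179.8, 0.0, 57.5]
ft_force: [-0.4, -0.7, -0.4]
finger_gap: 0.531
finger_force: 12.0
```

Call:
drive_tool --motion '[[[0.13,0.33,0],[0,0,0],-1],[[0.26,0.66,0],[0,0,0],-1],[[0.39,1,0],[0,0,0],-1],[[0.39,1,0],[0,0,0],-1],[[0.39,1,0],[0,0,0],-1]]'

```text
time: 11.8
tool_pos: [0.6086, -0.1531, 0.1733]
tool_rot: [-179.9, 0.1, 57.4]
ft_force: [-0.1, -1.0, -0.6]
finger_gap: 0.532
finger_force: 12.0
```

Call:
drive_tool --motion '[[[0.2,0.25,0],[0,0,0],-1],[[0.387,0.467,0],[0,0,0],-1],[[0.387,0.467,0],[0,0,0],-1],[[0.387,0.467,0],[0,0,0],-1],[[0.387,0.467,-0.25],[0,0,0],-1],[[0.387,0.467,-0.5],[0,0,0],-1],[[0.387,0.467,-0.75],[0,0,0],-1],[[0.387,0.467,-0.95],[0,0,0],-1],[[0.387,0.467,-0.95],[0,0,0],-1],[[0.387,0.467,-0.95],[0,0,0],-1]]'

```text
time: 12.8
tool_pos: [0.6549, -0.0995, 0.0607]
tool_rot: [-180.0, 0.1, 57.1]
ft_force: [-0.1, -0.4, -0.1]
finger_gap: 0.532
finger_force: 12.0
```

Call:
drive_tool --motion '[[[0,0,-0.1],[0,0,0],-1],[[0,0,-0.2],[0,0,0],-1],[[0,0,-0.21],[0,0,0],-1],[[0,0,-0.21],[0,0,0],-1],[[0,0,-0.21],[0,0,0],1],[[0,0,-0.21],[0,0,0],1],[[0,0,-0.21],[0,0,0],1],[[0,0,-0.21],[0,0,0],1],[[0,0,-0.21],[0,0,0],1],[[0,0,-0.21],[0,0,0],1]]'

```text
time: 13.8
tool_pos: [0.6556, -0.0969, 0.0355]
tool_rot: [180.0, 0.0, 57.3]
ft_force: [1.0, 0.7, -0.7]
finger_gap: 0.961
finger_force: 0.0
```

Call:
drive_tool --motion '[[[0,0,0.2],[0,0,0],1],[[0,0,0.4],[0,0,0],1],[[0,0,0.7],[0,0,0],1],[[0,0,1],[0,0,0],1],[[0,0,1],[0,0,0],1],[[0,0,1],[0,0,0],1]]'

```text
time: 14.4
tool_pos: [0.6562, -0.0969, 0.1567]
tool_rot: [179.9, -0.0, 57.3]
ft_force: [-0.2, 0.3, -0.6]
finger_gap: 0.998
finger_force: 0.0
```

Call:
drive_tool --motion '[[[0,0.33,0],[0,0,0],1],[[0,0.66,0],[0,0,0],1],[[0.025,1,0],[0,0,0],1],[[0.025,1,0],[0,0,0],1],[[0.025,1,0],[0,0,0],1]]'

```text
time: 14.9
tool_pos: [0.6576, 0.0246, 0.1538]
tool_rot: [-179.9, 0.1, 57.5]
ft_force: [-0.3, -1.0, -0.5]
finger_gap: 1.0
finger_force: 0.0
```

Call:
drive_tool --motion '[[[0,0.25,0],[0,0,0],1],[[0,0.475,0],[0,0,0],1],[[0,0.475,0],[0,0,0],1],[[0,0.475,-0.3],[0,0,0],1],[[0,0.475,-0.6],[0,0,0],1],[[0,0.475,-0.84],[0,0,0],1],[[0,0.475,-0.84],[0,0,0],1],[[0,0.475,-0.84],[0,0,0],1]]'

```text
time: 15.7
tool_pos: [0.6585, 0.0781, 0.0543]
tool_rot: [-180.0, 0.1, 57.2]
ft_force: [0.1, -0.6, 0.3]
finger_gap: 0.996
finger_force: 0.0
```

```bash
python3 - <<'E'
from workcell import imaging
import cv2,numpy as np
from h import *
w=imaging.snapshot("wrist")["pixels"]; s=imaging.snapshot("side"); b=s["pixels"][130:330,180:420]
cv2.imwrite("pics/c3.png",np.hstack([cv2.resize(w,(400,300)),cv2.resize(b,(360,300))]))
blobs(s,area=(.6,.7,-.14,-.05)); blobs(imaging.snapshot("scene"),area=(.6,.7,-.14,-.05))
E
```

```text
px [313 219] n 338 top 0.066 max 0.076 c 0.653 -0.098 r 0.0215 hsv [19. 79. 95.]
px [200 243] n 402 top 0.064 max 0.073 c 0.656 -0.095 r 0.0218 hsv [ 20.  62. 104.]
```

View pics/c3.png

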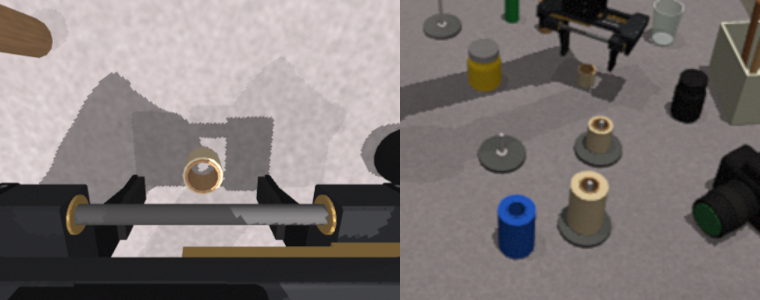

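The M and XL spools are seated on their stands. The S spool is centred between the fingers at (203,172) in the wrist view.

Call:
drive_tool --motion '[[[0,0,-0.2],[0,0,0],1],[[0,0,-0.39],[0,0,0],1],[[0,0,-0.39],[0,0,0],1],[[0,0,-0.39],[0,0,0],-1],[[0,0,-0.39],[0,0,0],-1],[[0,0,-0.39],[0,0,0],-1],[[0,0,-0.39],[0,0,0],-1],[[0,0,-0.39],[0,0,0],-1],[[0,0,-0.39],[0,0,0],-1],[[0,0,-0.39],[0,0,0],-1],[[0,0,-0.39],[0,0,0],-1],[[0,0,-0.39],[0,0,0],-1],[[0,0,-0.39],[0,0,0],-1]]' --squeeze 10

```text
time: 17.15
tool_pos: [0.6587, 0.0801, 0.008]
tool_rot: [180.0, 0.0, 57.3]
ft_force: [-0.5, -0.1, 1.3]
finger_gap: 0.457
finger_force: 10.0
```

Call:
drive_tool --motion '[[[0,0,0.25],[0,0,0],-1],[[0,0,0.6],[0,0,0],-1],[[0,0,1],[0,0,0],-1],[[0,0,1],[0,0,0],-1],[[0,0,1],[0,0,0],-1]]'

```text
time: 17.65
tool_pos: [0.6594, 0.0803, 0.1294]
tool_rot: [179.9, -0.1, 57.3]
ft_force: [-0.8, -1.2, -1.4]
finger_gap: 0.462
finger_force: 10.0
```

Call:
drive_tool --motion '[[[-0.2,-0.22,0],[0,0,0],-1],[[-0.45,-0.48,0],[0,0,0],-1],[[-0.71,-0.75,0],[0,0,0],-1],[[-0.71,-0.75,0],[0,0,0],-1],[[-0.71,-0.75,0],[0,0,0],-1]]'

```text
time: 18.15
tool_pos: [0.5719, -0.0114, 0.1263]
tool_rot: [-179.9, 0.1, 57.2]
ft_force: [0.6, 0.6, 0.3]
finger_gap: 0.464
finger_force: 10.0
```

Call:
drive_tool --motion '[[[-0.25,-0.26,0],[0,0,0],-1],[[-0.5,-0.53,0],[0,0,0],-1],[[-0.71,-0.75,0],[0,0,0],-1],[[-0.71,-0.75,0],[0,0,0],-1],[[-0.71,-0.75,0],[0,0,0],-1],[[-0.71,-0.75,-0.2],[0,0,0],-1],[[-0.71,-0.75,-0.4],[0,0,0],-1],[[-0.71,-0.75,-0.61],[0,0,0],-1],[[-0.71,-0.75,-0.61],[0,0,0],-1],[[-0.71,-0.75,-0.61],[0,0,0],-1]]'

```text
time: 19.15
tool_pos: [0.4891, -0.098, 0.0547]
tool_rot: [-179.9, -0.1, 57.5]
ft_force: [0.2, 0.5, 0.3]
finger_gap: 0.46
finger_force: 10.0
```

Call:
drive_tool --motion '[[[0,0,-0.1],[0,0,0],-1],[[0,0,-0.2],[0,0,0],-1],[[0,0,-0.3],[0,0,0],-1],[[0,0,-0.3],[0,0,0],-1],[[0,0,-0.3],[0,0,0],-1],[[0,0,-0.3],[0,0,0],1],[[0,0,-0.3],[0,0,0],1],[[0,0,-0.3],[0,0,0],1],[[0,0,-0.3],[0,0,0],1],[[0,0,-0.3],[0,0,0],1],[[0,0,-0.3],[0,0,0],1]]'

```text
time: 20.25
tool_pos: [0.4882, -0.0999, 0.0188]
tool_rot: [180.0, 0.0, 57.3]
ft_force: [-0.5, 0.7, 0.6]
finger_gap: 0.926
finger_force: 0.0
```

Call:
drive_tool --motion '[[[0,0,0.2],[0,0,0],1],[[0,0,0.4],[0,0,0],1],[[0,0,0.7],[0,0,0],1],[[0,0,1],[0,0,0],1],[[0,0,1],[0,0,0],1],[[0,0,1],[0,0,0],1]]'

```text
time: 20.85
tool_pos: [0.4887, -0.1001, 0.1394]
tool_rot: [179.9, -0.0, 57.3]
ft_force: [-0.3, -0.3, -0.3]
finger_gap: 0.998
finger_force: 0.0
```

Call:
drive_tool --motion '[[[0,0,0.25],[0,0,0],1],[[0,0,0.25],[0,0,0],1],[[0,0,0.25],[0,0,0],1]]'

```text
time: 21.15
tool_pos: [0.4877, -0.0998, 0.1677]
tool_rot: [-179.9, 0.0, 57.3]
ft_force: [0.0, 0.0, 0.4]
finger_gap: 1.0
finger_force: 0.0
```

Call:
drive_tool --motion '[[[0.1,0.33,0],[0,0,0.28],1],[[0.2,0.66,0],[0,0,0.56],1],[[0.29,1,0],[0,0,0.84],1],[[0.29,1,0],[0,0,1],1],[[0.29,1,0],[0,0,1],1],[[0.29,1,0],[0,0,1],1]]'

```text
time: 21.75
tool_pos: [0.5221, 0.0191, 0.1672]
tool_rot: [-179.9, 0.0, 85.8]
ft_force: [0.1, -0.9, -0.7]
finger_gap: 1.0
finger_force: 0.0
```

Call:
drive_tool --motion '[[[0,0.4,0],[0,0,0],1],[[0,0.8,0],[0,0,0],1],[[0,1,0],[0,0,0],1],[[0,1,0],[0,0,0],1],[[0,1,0],[0,0,0],1]]'

```text
time: 22.25
tool_pos: [0.5229, 0.1386, 0.168]
tool_rot: [-180.0, 0.1, 85.8]
ft_force: [0.3, -0.5, -0.5]
finger_gap: 0.999
finger_force: 0.0
```

Call:
drive_tool --motion '[[[0,0.4,0],[0,0,0],1],[[0,0.8,0],[0,0,0],1],[[0,1,0],[0,0,0],1],[[0,1,0],[0,0,0],1],[[0,1,0],[0,0,0],1]]'

```text
time: 22.75
tool_pos: [0.5237, 0.2576, 0.168]
tool_rot: [-180.0, 0.1, 85.8]
ft_force: [-0.2, -0.9, 0.1]
finger_gap: 1.001
finger_force: 0.0
```

Call:
drive_tool --motion '[[[0,0.4,0],[0,0,0],1],[[0,0.8,0],[0,0,0],1],[[0,1,0],[0,0,0],1],[[0,1,0],[0,0,0],1],[[0,1,0],[0,0,0],1]]'

```text
time: 23.25
tool_pos: [0.5243, 0.3772, 0.168]
tool_rot: [180.0, 0.1, 85.8]
ft_force: [0.3, -1.3, 0.1]
finger_gap: 0.998
finger_force: 0.0
```

Call:
drive_tool --motion '[[[0,0.2125,0],[0,0,0],1],[[0,0.2125,0],[0,0,0],1],[[0,0.2125,-0.3],[0,0,0],1],[[0,0.2125,-0.66],[0,0,0],1],[[0,0.2125,-0.66],[0,0,0],1],[[0,0.2125,-0.66],[0,0,0],1]]'

```text
time: 23.85
tool_pos: [0.5239, 0.403, 0.0896]
tool_rot: [-180.0, 0.1, 85.8]
ft_force: [1.0, 0.2, 0.5]
finger_gap: 1.001
finger_force: 0.0
```

```bash
python3 - <<'E'
from workcell import imaging
import cv2,numpy as np
from h import *
w=imaging.snapshot("wrist")["pixels"]; s=imaging.snapshot("side"); b=s["pixels"][60:310,140:440]
cv2.imwrite("pics/c4.png",np.hstack([cv2.resize(w,(400,300)),cv2.resize(b,(360,300))]))
a=(.44,.54,-.15,-.05)
blobs(s,area=a); blobs(imaging.snapshot("scene"),area=a)
E
```

```text
px [248 225] n 201 top 0.050 max 0.058 c 0.487 -0.102 r 0.0180 hsv [18. 81. 92.]
px [222 202] n 173 top 0.047 max 0.057 c 0.489 -0.097 r 0.0176 hsv [20. 62. 98.]
```

View pics/c4.png

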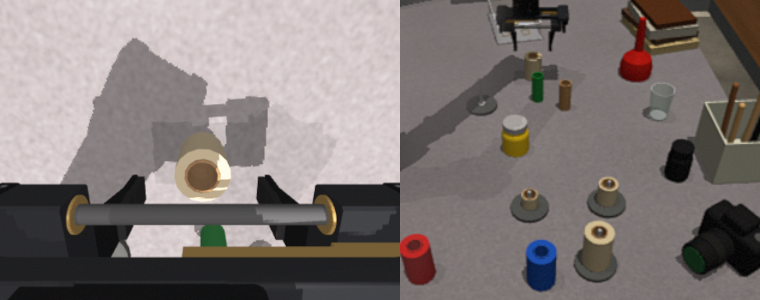

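The S spool is seated. The L spool is centred between the fingers at (203,172) in the wrist view, and the jar and tube haven't moved.

Call:
drive_tool --motion '[[[0,0,-0.2],[0,0,0],1],[[0,0,-0.455],[0,0,0],1],[[0,0,-0.455],[0,0,0],1],[[0,0,-0.455],[0,0,0],-1],[[0,0,-0.455],[0,0,0],-1],[[0,0,-0.455],[0,0,0],-1],[[0,0,-0.455],[0,0,0],-1],[[0,0,-0.455],[0,0,0],-1],[[0,0,-0.455],[0,0,0],-1],[[0,0,-0.455],[0,0,0],-1],[[0,0,-0.455],[0,0,0],-1],[[0,0,-0.455],[0,0,0],-1]]' --squeeze 14

```text
time: 25.2
tool_pos: [0.5235, 0.4058, 0.0356]
tool_rot: [179.9, -0.0, 86.0]
ft_force: [0.2, -0.6, 5.3]
finger_gap: 0.602
finger_force: 14.0
```

Call:
drive_tool --motion '[[[0,0,0.25],[0,0,0],-1],[[0,0,0.6],[0,0,0],-1],[[0,0,1],[0,0,0],-1],[[0,0,1],[0,0,0],-1],[[0,0,1],[0,0,0],-1]]'

```text
time: 25.7
tool_pos: [0.523, 0.4059, 0.1554]
tool_rot: [179.9, -0.0, 86.0]
ft_force: [-0.6, -0.2, -2.3]
finger_gap: 0.606
finger_force: 14.0
```

Call:
drive_tool --motion '[[[-0.3,-0.27,0],[0,0,0],-1],[[-0.593,-0.548,0],[0,0,0],-1],[[-0.593,-0.548,0],[0,0,0],-1],[[-0.593,-0.548,0],[0,0,0],-1]]'

```text
time: 26.1
tool_pos: [0.4508, 0.3377, 0.1529]
tool_rot: [-179.9, 0.2, 85.9]
ft_force: [0.1, 0.1, -1.1]
finger_gap: 0.603
finger_force: 14.0
```

Call:
drive_tool --motion '[[[-0.3,-0.27,0],[0,0,0],-1],[[-0.593,-0.548,0],[0,0,0],-1],[[-0.593,-0.548,0],[0,0,0],-1],[[-0.593,-0.548,0],[0,0,0],-1],[[-0.593,-0.548,-0.2],[0,0,0],-1],[[-0.593,-0.548,-0.4],[0,0,0],-1],[[-0.593,-0.548,-0.6],[0,0,0],-1],[[-0.593,-0.548,-0.71],[0,0,0],-1],[[-0.593,-0.548,-0.71],[0,0,0],-1],[[-0.593,-0.548,-0.71],[0,0,0],-1]]'

```text
time: 27.1
tool_pos: [0.3813, 0.2754, 0.0702]
tool_rot: [-180.0, -0.1, 86.0]
ft_force: [-0.5, 0.6, -1.3]
finger_gap: 0.603
finger_force: 14.0
```

Call:
drive_tool --motion '[[[0,0,-0.1],[0,0,0],-1],[[0,0,-0.2],[0,0,0],-1],[[0,0,-0.2],[0,0,0],-1],[[0,0,-0.2],[0,0,0],-1],[[0,0,-0.2],[0,0,0],1],[[0,0,-0.2],[0,0,0],1],[[0,0,-0.2],[0,0,0],1],[[0,0,-0.2],[0,0,0],1],[[0,0,-0.2],[0,0,0],1],[[0,0,-0.2],[0,0,0],1]]'

```text
time: 28.1
tool_pos: [0.3807, 0.274, 0.0458]
tool_rot: [180.0, 0.0, 86.0]
ft_force: [0.1, 0.3, -0.3]
finger_gap: 0.98
finger_force: 0.0
```

Call:
drive_tool --motion '[[[0,0,0.2],[0,0,0],1],[[0,0,0.4],[0,0,0],1],[[0,0,0.7],[0,0,0],1],[[0,0,1],[0,0,0],1],[[0,0,1],[0,0,0],1],[[0,0,1],[0,0,0],1]]'

```text
time: 28.7
tool_pos: [0.3812, 0.2741, 0.1663]
tool_rot: [179.9, -0.0, 85.9]
ft_force: [0.4, -0.2, -0.0]
finger_gap: 0.999
finger_force: 0.0
```

Call:
drive_tool --motion '[[[0.2,0.4,0.3],[0,0,0],1],[[0.5,0.8,0.4],[0,0,0],1],[[0.5,1,0.4],[0,0,0],1],[[0.5,1,0.4],[0,0,0],1],[[0.5,1,0.4],[0,0,0],1],[[0.5,1,0.4],[0,0,0],1],[[0.5,1,0.4],[0,0,0],1]]'

```text
time: 29.4
tool_pos: [0.4407, 0.3924, 0.2133]
tool_rot: [180.0, 0.1, 85.9]
ft_force: [0.6, 0.1, 0.5]
finger_gap: 1.002
finger_force: 0.0
```

```bash
python3 - <<'E'
from workcell import imaging
from h import *
im=[]
for n in ("scene","side"):
    s=imaging.snapshot(n); print(n); im.append(cv2.resize(s["pixels"],(400,300)))
    for a in ((.33,.43,.22,.32),(.44,.54,-.15,-.05),(.6,.7,-.14,-.05),(.57,.65,-.3,-.21),(.42,.51,.05,.15),(.575,.63,.22,.285)): blobs(s,area=a)
cv2.imwrite("pics/end.png",np.hstack(im))
E
```

```text
scene
px [370 191] n 514 top 0.081 max 0.092 c 0.382 0.275 r 0.0266 hsv [21. 61. 97.]
px [222 202] n 173 top 0.047 max 0.055 c 0.490 -0.098 r 0.0181 hsv [20. 62. 97.]
px [200 243] n 406 top 0.064 max 0.073 c 0.656 -0.096 r 0.0216 hsv [20. 62. 97.]
px [145 215] n 834 top 0.099 max 0.109 c 0.610 -0.253 r 0.0293 hsv [21. 61. 96.]
px [297 201] n 761 top 0.085 max 0.087 c 0.466 0.099 r 0.0301 hsv [ 23. 156. 130.]
px [356 249] n 387 top 0.079 max 0.081 c 0.602 0.253 r 0.0182 hsv [ 15. 113.  85.]
side
px [207 137] n 355 top 0.084 max 0.096 c 0.379 0.272 r 0.0273 hsv [18. 64. 93.]
px [248 225] n 199 top 0.050 max 0.056 c 0.488 -0.101 r 0.0177 hsv [18. 81. 90.]
px [313 219] n 341 top 0.066 max 0.076 c 0.653 -0.098 r 0.0219 hsv [19. 79. 89.]
px [305 265] n 914 top 0.101 max 0.113 c 0.608 -0.254 r 0.0297 hsv [19. 78. 89.]
px [235 172] n 620 top 0.088 max 0.090 c 0.461 0.095 r 0.0313 hsv [ 23.  169.5 120. ]
px [277 137] n 210 top 0.080 max 0.083 c 0.599 0.252 r 0.0178 hsv [ 15. 140.  77.]
```

View pics/end.png

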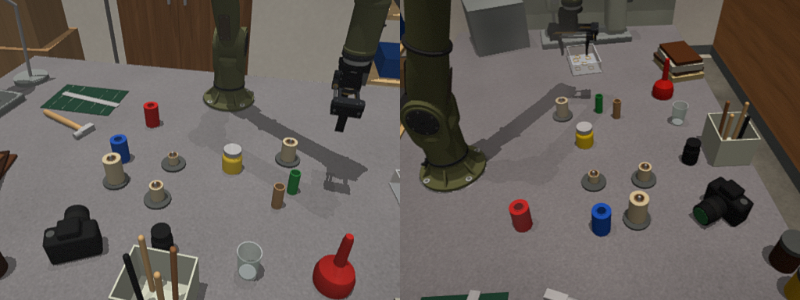

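All four spools are centred and flat on their matching stands, at the expected heights. The jar and tube haven't moved, and the gripper is clear of everything.

```bash
python3 -c "
from workcell import ticket; print(ticket.finish_job())"
```

```text
the job is handed in; nothing more can be done
None
```

The job is handed in at about 30 s of the 99 s: all four spools sit flat on their matching stands in the final camera check, and the tube and jar haven't moved. The hand-in call returned no verdict.

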